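Pack and cover the rusk keeper, then lift off the outer lid alone

ROBOT

A 6-joint arm with a two-finger parallel gripper is mounted at the origin on the work surface. World frame = base frame: x ahead of the robot, y to its left, z up, the work surface at z = 0. Lengths are in m, angles in degrees, forces in N, time in s.
With the tool pointing down it reaches from about 0.3 to 0.75 m from the base axis. Payload 8.5 kg.
Tool frame: the origin (TCP) lies at the very end of the fingers, on their centre line; the grasp point (between the pads) lies 19 mm behind it (env.pinch_z is the distance from the TCP to the grasp point, in m); z points along the fingers, y is the line along which they close (so a half turn about z gives the same grasp; the last joint's range is limited). The gripper opens to 85 mm and grips with 20 to 120 N. Pads are 22 mm wide; open, the fingers measure 114 mm over their backs; the gripper's body (76 mm by 85 mm) begins 54 mm behind the grasp point. The pads swing forward as they close: fully open they stand 13 mm farther back than shut.
Start: joints at [-84.414, 21.807, 74.336, -0, 83.858, -12.336], TCP at [0.169, -0.523, 0.231] pointing down, gripper open.
Joint ranges: [-178.18, 178.18], [-50.72, 133.34], [12.68, 142.11], [-81.47, 261.47], [9.98, 163.14], [-165.26, 165.26]. Speed limits (degrees/s): [136.94, 136.94, 180, 180, 180, 180].

INTERFACE

Orientations are given as a 3x3 rotation matrix whose columns are the frame's x, y, z axes.
In Python, from rig import env, viewer gives the robot as it stands.
- The arm moves only by the tool drive_tool, never from a script. Its argument "series" is a list of rows, each a list of 3 entries, a list of its own where there are three numbers: the shift along the tool's x, y, z in m, then the turn about the tool's z in degrees, then the finger opening in m, from 0 to 0.0854. A call has 1 to 20 rows; each row is the pose to reach, as a shift and turn from the pose commanded when the call began, along the tool's axes at that moment; what a row does not reach only later rows make up. A row lasts 1/10 s, in which the tool goes at most 50 mm and 8.59 degrees, less where a joint would pass 70% of its speed; a pose out of reach is approached as far as the arm can. A call with a gripper value outside its range is refused whole. The fingers move at their own pace and stop on an object; "newtons" is the grip in N (left out, the last holds). Time passes only in rows, so rows that repeat a pose let the fingers close. It gives the time, the measured TCP pose, the force, the opening and the grip force at its end, in the units of the state.
- env.observe(): the state, without advancing time (a new reading comes with each control period).
- viewer.get_image(name): name is "scene" or "top" or "wrist"; returns a dict with "img" (400x640x3 uint8, red, green, blue), "depth" (400x640 float32, m along the optical axis (not along the pixel's ray), 0 where there is no reading), "camera_matrix" (3x3 intrinsics, pixels), "rvec" (rotation vector, rad) and "tvec" (3), from world to camera coordinates, as OpenCV has them. Camera axes: x right, y down, z forward; pixel columns grow to the right and rows downward; lengths in m; the calibration is good to about 2 mm. A picture is of the moment at which its call begins.
- env.close_job(): hands the job in; it is judged then, once.
The state is a dict: "time_s": time; "q": joint angles; "qvel": joint speeds; "joint_efforts": joint torques, N m; "position": TCP position; "tool_rot": TCP orientation; "ft_force": force on the tool from outside, world axes, zero at the start; "wrist_torque": the same for the moment, N m; "grip_width": finger opening in m; "gripper_force": force on a finger pad.
Only numpy, scipy, OpenCV 4.12 (cv2) and the standard library are available. Lean on these libraries where they do the work, as an engineer would, in place of code of your own. Each camera call takes 0.05 s, during which the arm holds its last target. There are 200 camera calls.

TASK

Take the blue separator sheet off the spare tray of rusks and lay it squarely on the rusks in the keeper, stack the spare tray of rusks on it, then lift the two nested lids as a pair by the white inner lid's sides, which show in the thumb scoops, lower them gently over the stack until the inner lid sits flat on the base board, and let go. Then take the green outer lid by its wooden grip and lift it straight off alone, so that the rusks can air under the vented inner lid, which must stay seated; the lids come apart at no other time. Keep the rusks level, leave caddy, spoon, bowl and bib where they are, and finish still holding the outer lid level, well over 10 cm above where it sat, ready to hand over.

Things in the scene. Friction and masses are not known exactly. Their poses are not given: they have to be found in the camera images.
- keeper: Bamboo base of the rusk keeper, fixed: board 190 (x) x 86 (y) x 8 mm, origin at the centre of its underside, x along its length; plinth on it 146 x 46 mm, top at 12 mm; fixed on that the lower layer of five tan finger rusks in a cardboard liner, 136 x 36 mm, flat tops 27 mm above the origin. No walls. It and all loose things stand on the level grey tray, whose top is 8 mm above the work surface.
- sheet_c (a point): Centre of the stiff blue plastic separator sheet, 140 (x) x 40 (y) x 5 mm, 40 g. It lies at first loose on top of the spare rusk tray and overhangs its long sides by about 2 mm, so its long edges can be gripped across y. x along its length, z up; either way round is right. In place its underside is 27 mm above the keeper's origin.
- layer_c (a point): Centre (half-way up) of the spare rusk tray: cardboard liner 136 (x) x 36 (y) x 10 mm with five tan finger rusks, 16 mm high in all, flat tops, about 120 g, standing on the grey tray under the sheet. Gripped across y on the liner, at its middle. x along its length, z up; either way round is right. In place its underside is 32 mm above the keeper's origin.
- inner_lid_c (a point): Centre (half-way up) of the white vented inner lid, a hood open below: outside 161 (x) x 59 (y) x 47 mm, inside 156 x 54 x 44, about 110 g, standing on the grey tray under the outer lid. Its long walls are bare over the middle 60 mm of x (the scoops); gripped there across y it carries both lids. Seated, this point is 31.5 mm above the keeper's origin, the rim on the board round the plinth. Either way round.
- outer_lid_grip (a point): Centre of the outer lid's wooden bar grip, 60 (x) x 14 (y) x 13 mm, gripped across y; lid top 13.5 mm below it. Green steel hood 170 x 68 mm, about 160 g, loose over the inner lid (2.5 mm play); skirt edge 59.5 mm below this point. In the middle 60 mm of x the long skirts are cut away and the top is 52 mm wide (thumb scoops). Nested, this point is 40 mm above the inner lid's centre.
- caddy: Bystander: bamboo spoon caddy, 80 x 80 x 90 mm box with two orange spoons standing in it up to about 150 mm; origin at the centre of its underside.
- bowl: Bystander: steel suction bowl, 120 mm across, 55 mm high, with a grey suction foot and orange release tab; origin under its centre.
- spoon: Bystander: orange weaning spoon lying flat, 135 x 25 x 8 mm, origin under its middle, x towards its bowl.
- bib: Bystander: yellow hard silicone bib lying flat with its scoop pocket up, about 230 x 190 x 33 mm; origin at its underside, 32 mm behind the pocket's front wall, x away from the pocket.
Not all that is in view belongs to the job. Of the things that look like the part that bears outer_lid_grip, the middle-sized one is meant. There is more than one size of the part that bears sheet_c; the job needs the smaller.

How it is judged (in metres and radians):
On the way, in this order (a step that is already met when the one before it is completed fails the run):
1. the separator sheet lies squarely on the lower rusks, let go (horizontal distance between sheet_c and keeper below 0.01 m and z of sheet_c in the frame of keeper between 0.0265 and 0.0325 m and angle between the x axis of sheet_c and the x axis of keeper, either way round below 0.12 rad and angle between sheet_c's own z axis and vertical below 0.06 rad and contact force between the fingers and sheet below 0.1 N), for 0.2 s.
2. the spare rusk tray lies squarely on the sheet, let go (horizontal distance between each of sheet_c, layer_c and keeper below 0.01 m and z of sheet_c in the frame of keeper between 0.0265 and 0.0325 m and angle between the x axis of each of sheet_c, layer_c and the x axis of keeper, either way round below 0.12 rad and angle between each of sheet_c, layer_c's own z axis and vertical below 0.06 rad and z of layer_c in the frame of keeper between 0.037 and 0.043 m and contact force between the fingers and layer below 0.1 N), for 0.2 s.
3. the inner lid is seated on the base board with the outer lid still nested on it, both let go (horizontal distance between each of sheet_c, layer_c and keeper below 0.01 m and z of sheet_c in the frame of keeper between 0.0265 and 0.0325 m and angle between the x axis of each of sheet_c, layer_c and the x axis of keeper, either way round below 0.12 rad and angle between each of sheet_c, layer_c's own z axis and vertical below 0.06 rad and z of layer_c in the frame of keeper between 0.037 and 0.043 m and horizontal distance between inner_lid_c and keeper below 0.008 m and z of inner_lid_c in the frame of keeper between 0.029 and 0.034 m and angle between the x axis of inner_lid_c and the x axis of keeper, either way round below 0.08 rad and angle between inner_lid_c's own z axis and vertical below 0.04 rad and z of outer_lid_grip in the frame of inner_lid_c below 0.044 m and contact force between the fingers and inner_lid below 0.1 N and contact force between the fingers and outer_lid below 0.1 N), for 0.1 s.
At the end, for the whole second after the job is handed in: Sheet, then spare tray, flat on the lower rusks, centred within 10 mm, 0.12 rad; inner lid untouched on the base board (2.5 mm, centred within 8 mm, 0.08 rad); outer lid gripped, tilt under 0.2 rad, at least 100 mm above where it sat, touching neither inner lid nor keeper (horizontal distance between each of sheet_c, layer_c and keeper below 0.01 m and z of sheet_c in the frame of keeper between 0.0265 and 0.0325 m and angle between the x axis of each of sheet_c, layer_c and the x axis of keeper, either way round below 0.12 rad and angle between each of sheet_c, layer_c's own z axis and vertical below 0.06 rad and z of layer_c in the frame of keeper between 0.037 and 0.043 m and horizontal distance between inner_lid_c and keeper below 0.008 m and z of inner_lid_c in the frame of keeper between 0.029 and 0.034 m and angle between the x axis of inner_lid_c and the x axis of keeper, either way round below 0.08 rad and angle between inner_lid_c's own z axis and vertical below 0.04 rad and z of outer_lid_grip in the frame of keeper above 0.1715 m and angle between outer_lid_grip's own z axis and vertical below 0.2 rad and contact force between the fingers and outer_lid above 1 N and contact force between each of the fingers, outer_lid and inner_lid below 0.1 N and contact force between outer_lid and keeper below 0.1 N); the arm keeps its last pose, push and grip.
It fails at once if the lids come apart while the inner lid is not seated on the keeper, or the inner lid is dragged up with the outer lid (z of outer_lid_grip in the frame of inner_lid_c above 0.05 m and (horizontal distance between inner_lid_c and keeper above 0.012 m or z of inner_lid_c in the frame of keeper above 0.0365 m)).
It fails at once if the spare rusks are tipped (angle between layer_c's own z axis and vertical above 0.45 rad).
It fails at once if the lids are dropped or pressed hard on the keeper (contact force between inner_lid and keeper above 40 N).
It fails at once if caddy, bowl, spoon or bib is disturbed (moved over 30 mm) (distance of any of caddy, bowl, spoon, bib from where it was at the start of the episode above 0.03 m).
It also fails if it takes over 72 s, if anything falls off the work surface, if the arm or the gripper's body presses on something with over 40 N, if the wrist force passes 120 N, or if a joint passes its speed limit or range.

## Working session

There is one attempt and no reset: what is moved stays moved. The work goes in short steps, Python scripts to look and compute and a tool call to move; the robot and the scene stay as the last step left them, time stands still between calls to the robot, and variables do not carry over. Pictures are saved under pics/ and viewed, at most 10 in all, crops included, and the job is handed in when it is done.

Besides the shell and the picture viewer there is one more tool, called after "Call:" by a JSON object that holds its "op" and its "data", one argument or row to a line. drive_tool: Moves the arm, as the interface text tells. Its arguments: {"type":"object","properties":{"series":{"type":"array"},"newtons":{"type":"number"}},"required":["series"]}

```bash
mkdir -p pics; ls
cat > h.py <<'E'
import numpy as np, cv2
from rig import env, viewer
np.set_printoptions(precision=4,suppress=True)
def get(n):
    d=viewer.get_image(n); d['R']=cv2.Rodrigues(np.array(d['rvec'],float))[0]; d['t']=np.array(d['tvec'],float).ravel(); d['K']=np.array(d['camera_matrix']); return d
def ray(d,u,v):
    r=d['R'].T@np.linalg.inv(d['K'])@np.array([u,v,1.]); return -d['R'].T@d['t'], r
def onz(d,u,v,z):
    c,r=ray(d,u,v); return c+r*(z-c[2])/r[2]
def cloud(d):
    v,u=np.mgrid[:400,:640]; z=d['depth']; p=np.stack([u*z,v*z,z],-1)@np.linalg.inv(d['K']).T
    return (p-d['t'])@d['R']
def save(n,im): cv2.imwrite('pics/'+n,cv2.cvtColor(im,cv2.COLOR_RGB2BGR))
E
python3 - <<'E'
from h import *
for n in('top','scene'):
    d=get(n); save(n+'0.png',d['img']); print(n,ray(d,320,200), d['K'][0,0])
s=env.observe(); print(s['position'],s['tool_rot'],s['time_s'],s['grip_width'],env.pinch_z)
E
```

```text
pics
top (array([0.2116, 0.1056, 1.5637]), array([ 0.2024, -0.0011, -0.9793])) 443.1222580814657
scene (array([ 1.2303, -0.5123,  0.8384]), array([-0.6062,  0.5052, -0.6142])) 399.610635773487
[ 0.1692 -0.523   0.2308] [[ 0.9515  0.3077 -0.0001]
 [ 0.3077 -0.9515  0.0013]
 [ 0.0003 -0.0013 -1.    ]] 0.1 0.0855318719979842 0.0187
```

View pics/top0.png

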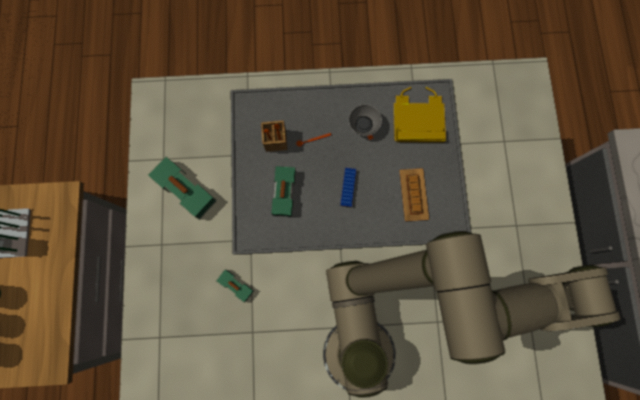

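View pics/scene0.png

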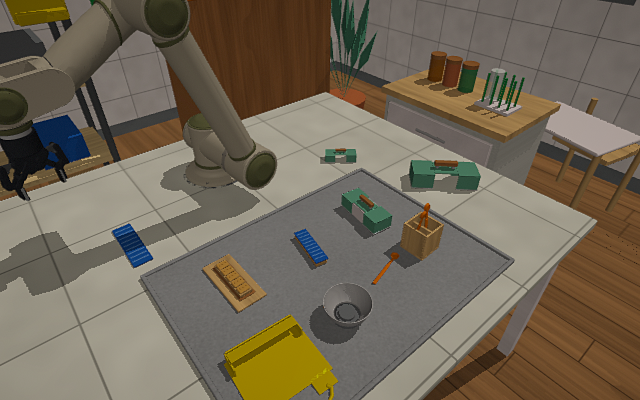

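The top view shows the following:
- **Green lids:** large at (183,188), middle-sized at (284,190) on the tray with white in its scoops, and small at (236,285). The middle one fits.
- **Blue sheets:** one at top (348,187), lying on the spare rusks, and another at scene (132,245), lying on the table.
- **Keeper:** at top (414,195).

I'll measure the sizes and confirm the choices in one crop.

```bash
cat >> h.py <<'E'
def rects(d,kind,zmin=0.0,minn=40,xyz=None,ztop=0.004):
    hsv=cv2.cvtColor(d['img'],cv2.COLOR_RGB2HSV); H,S,V=[hsv[...,i].astype(int) for i in range(3)]
    m={'green':(H>60)&(H<95)&(S>70),'blue':(H>100)&(H<130)&(S>120),'tan':(H>8)&(H<25)&(S>70)&(V>90)}[kind]
    P=cloud(d); m&=(d['depth']>0)&(P[...,2]>zmin)&(P[...,2]<0.3)
    n,l,st,c=cv2.connectedComponentsWithStats(m.astype(np.uint8),connectivity=8)
    out=[]
    for i in range(1,n):
        if st[i,4]<minn: continue
        k=l==i; z=P[k][:,2]; zt=np.percentile(z,90); 
        vu=np.argwhere(k&(abs(P[...,2]-zt)<ztop)); q=np.array([onz(d,u,v,zt)[:2] for v,u in vu],np.float32)
        r=cv2.minAreaRect(q*1000); a=r[2]+(0 if r[1][0]>r[1][1] else 90)
        out.append((c[i],np.array(r[0])/1000,sorted(r[1]),(a+90)%180-90,zt,len(vu)))
    return out
E
python3 - <<'E'
from h import *
D={n:get(n) for n in('top','scene')}
for n,d in D.items():
    for k in('green','blue','tan'):
        for r in rects(d,k): 
            if abs(r[1][0])<1.2: print(n,k,*r)
d=D['top']; t=cv2.resize(d['img'][90:310,140:460],None,fx=2,fy=2,interpolation=cv2.INTER_CUBIC)
s=D['scene']['img'][130:290,90:490]; s=cv2.resize(s,(640,256)); t=t[:340]
save('crop.png',np.vstack([t,s]))
E
```

```text
top green [182.4633 187.8998] [0.5976 0.5863] [86.76485443115234, 225.43280029296875] 46.54866409301758 0.06655265615465912 598
top green [283.2434 191.2474] [0.5649 0.2308] [68.26476287841797, 166.8710174560547] -6.291313171386719 0.06281935348645941 341
top green [234.8445 285.5174] [0.2488 0.4085] [44.67192459106445, 118.05555725097656] 50.46405029296875 0.03776493614050836 155
top blue [347.9929 186.8558] [0.5704 0.0018] [39.167964935302734, 138.3841552734375] -10.849716186523438 0.03389837944742665 191
top tan [419.0199 117.4909] [ 0.7504 -0.2751] [45.83005905151367, 175.22869873046875] 86.82391357421875 0.039451243159004494 245
top tan [271.4211 121.7719] [0.8014 0.257 ] [5.562820911407471, 76.96930694580078] -89.38300514221191 0.10195872522909552 22
top tan [271.7554 136.1871] [0.7523 0.2551] [53.78156661987305, 77.7967758178711] -87.41436743736267 0.10127788005531721 51
top tan [318.8734 136.8354] [0.7658 0.0953] [8.779622077941895, 85.0621337890625] -75.20483112335205 0.018452042092469593 32
top tan [413.2631 193.672 ] [ 0.535  -0.2304] [32.613407135009766, 129.5792083740234
[... 3309 characters left out ...]
6847534179688] 43.091495513916016 0.08971379407124902 56
scene tan [366.8    199.5333] [0.57  0.226] [10.996491432189941, 57.76211166381836] -7.116004943847656 0.07850553024121376 41
scene tan [421.4016 233.7148] [0.7686 0.249 ] [80.41470336914062, 80.60449981689453] -87.25930500030518 0.09935830352829655 163
scene tan [385.4698 267.2886] [0.7625 0.1098] [19.682973861694336, 134.9652862548828] -77.02917289733887 0.015991748416552314 106
scene tan [234.6453 282.032 ] [ 0.5413 -0.2383] [33.7276611328125, 133.98492431640625] 0.6397584080696106 0.03462096325095283 413
scene tan [262.994  348.1784] [ 0.7637 -0.2817] [38.68894958496094, 188.92636108398438] 83.6700210571289 0.014926727277476967 343
```

View pics/crop.png

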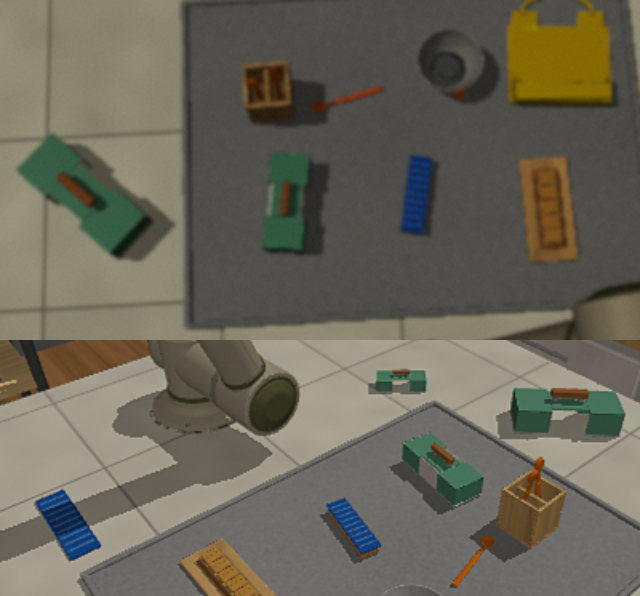

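The crop confirms the choices. The lid to use is the one on the tray at (284,190): 170x68 mm, with the white inner lid showing in its scoops. The sheet is the one on the rusks, at 139x39 mm; the other is 54x196 mm. I'll hover near the keeper for the wrist view.

Call:
{"op": "drive_tool", "data": {
  "series": [
    [[0.2, -0.07, 0], 8, 0.085],
    [[0.44, -0.16, -0.04], 17, 0.085],
    [[0.44, -0.16, -0.04], 17, 0.085],
    [[0.44, -0.16, -0.04], 17, 0.085],
    [[0.44, -0.16, -0.04], 17, 0.085],
    [[0.44, -0.16, -0.04], 17, 0.085],
    [[0.44, -0.16, -0.04], 17, 0.085],
    [[0.44, -0.16, -0.04], 17, 0.085],
    [[0.44, -0.16, -0.04], 17, 0.085],
    [[0.44, -0.16, -0.04], 17, 0.085],
    [[0.44, -0.16, -0.04], 17, 0.085],
    [[0.44, -0.16, -0.04], 17, 0.085],
    [[0.44, -0.16, -0.04], 17, 0.085],
    [[0.44, -0.16, -0.04], 17, 0.085]
  ]
}}

```text
time_s: 1.6
position: [0.5379, -0.2365, 0.2713]
tool_rot: [[1.0, 0.014, -0.0], [0.014, -1.0, 0.0], [-0.0, -0.0, -1.0]]
ft_force: [-0.5, 0.7, 0.0]
grip_width: 0.085
gripper_force: 0.0
```

Run:
```python
from h import *
d=get('wrist'); save('w1.png',d['img']); print(ray(d,320,200), d['K'][0,0])
for k in('blue','tan','green'):
    for r in rects(d,k,0.01,300,ztop=0.003): print(k,*r)
s=env.observe(); print(s['position'],s['tool_rot'],s['time_s'],s['ft_force'])
```

```text
(array([ 0.6199, -0.2354,  0.4136]), array([-0.3379,  0.01  , -0.9414])) 295.6596103558309
blue [140.0243 127.9786] [ 0.5712 -0.0005] [40.19071578979492, 138.39794921875] -11.111473083496094 0.029841796422147713 3430
tan [321.0888 154.1757] [ 0.5345 -0.2333] [31.781333923339844, 127.64676666259766] 1.339775800704956 0.03483746638911306 1955
green [  4.1331 181.4941] [0.4968 0.2036] [7.456338405609131, 41.5905876159668] -10.291336059570312 0.027182920717217538 90
[ 0.538  -0.2365  0.2714] [[ 0.9999  0.0145 -0.0001]
 [ 0.0145 -0.9999 -0.    ]
 [-0.0001  0.     -1.    ]] 1.65 [ 0.7877 -0.0971  0.1297]
```

View pics/w1.png

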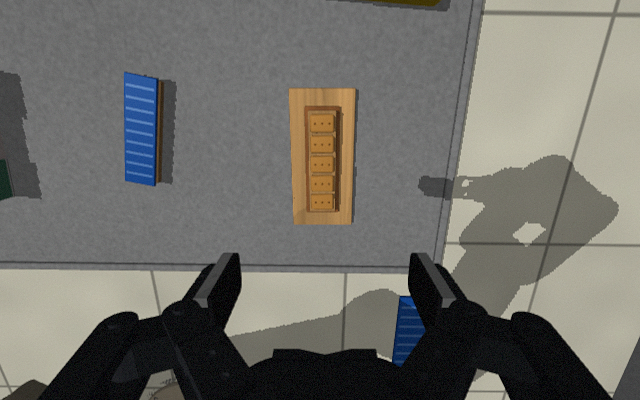

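The wrist view shows the keeper at (322,156) and the sheet at (140,128), slightly off from the spare tray beneath it. Next I'll refine the keeper pose from the board outline and measure the rusk liner's offset under the sheet.

Run:
```python
from h import *
d=get('wrist'); P=cloud(d); hsv=cv2.cvtColor(d['img'],cv2.COLOR_RGB2HSV)
m=((hsv[...,1]>60)&(hsv[...,0]>5)&(hsv[...,0]<28)&(hsv[...,2]>60)).astype(np.uint8)
def comp(m,u,v,z):
    n,l,st,c=cv2.connectedComponentsWithStats(m); i=l[v,u]; print(st[i])
    cs=max(cv2.findContours((l==i).astype(np.uint8),0,2)[0],key=len)[:,0]
    q=np.array([onz(d,a,b,z)[:2] for a,b in cs],np.float32)*1000
    print(cv2.minAreaRect(q)); return l==i
k=comp(m,299,156,0.016)
zz=P[...,2]; print('board z',np.median(zz[(zz>.012)&(zz<.02)&k]),'rusk z',np.median(zz[k&(zz>.03)]),'tray z',np.median(zz[100:200,200:260]))
b=((hsv[...,0]>100)&(hsv[...,0]<130)&(hsv[...,1]>120)).astype(np.uint8)
k=comp(b,140,128,0.029); print('sheet z',np.median(zz[k]))
# liner side of spare tray seen right of sheet
w=m.astype(bool).copy(); w[:, :120]=0; w[:,180:]=0
q=P[w]; q=q[(abs(q[:,0]-.57)<.1)]; c,s=np.cos(np.radians(-11)),np.sin(np.radians(-11))
r=(q[:,:2]-[.5712,-.0005])@np.array([[c,-s],[s,c]]); print(len(q),np.percentile(q[:,2],[5,50,95]),np.percentile(r,[1,5,50,95,99],axis=0))
```

```text
[ 289   88   67  137 8614]
((533.8285522460938, -233.29173278808594), (187.9827117919922, 85.62535858154297), 0.7271127104759216)
board z 0.015964593587407525 rusk z 0.034524283175371664 tray z 0.007896411132728934
[ 124   72   34  114 3490]
((571.3743896484375, -0.057765960693359375), (40.50340270996094, 139.1691131591797), 78.8468017578125)
sheet z 0.02882936139620947
268 [0.0105 0.0176 0.0196] [[-0.0671 -0.0186]
 [-0.0629 -0.0179]
 [ 0.0022 -0.0166]
 [ 0.0617 -0.0148]
 [ 0.0663 -0.0143]]
```

Call:
{"op": "drive_tool", "data": {
  "series": [
    [[0.0367, -0.2357, 0.1], 11.9, 0.085],
    [[0.0367, -0.2357, 0.1], 11.9, 0.085],
    [[0.0367, -0.2357, 0.1], 11.9, 0.085],
    [[0.0367, -0.2357, 0.1], 11.9, 0.085],
    [[0.0367, -0.2357, 0.1], 11.9, 0.085],
    [[0.0367, -0.2357, 0.1], 11.9, 0.085],
    [[0.0367, -0.2357, 0.14], 11.9, 0.065],
    [[0.0367, -0.2357, 0.18], 11.9, 0.065],
    [[0.0367, -0.2357, 0.21], 11.9, 0.065],
    [[0.0367, -0.2357, 0.235], 11.9, 0.065],
    [[0.0367, -0.2357, 0.25], 11.9, 0.065],
    [[0.0367, -0.2357, 0.2593], 11.9, 0.06],
    [[0.0367, -0.2357, 0.2593], 11.9, 0.06],
    [[0.0367, -0.2357, 0.2593], 11.9, 0.06],
    [[0.0367, -0.2357, 0.2593], 11.9, 0.06]
  ]
}}

```text
time_s: 3.2
position: [0.5721, 0.0003, 0.0131]
tool_rot: [[0.982, -0.191, 0.002], [-0.191, -0.982, -0.0], [0.002, 0.0, -1.0]]
ft_force: [0.5, 0.5, -0.3]
grip_width: 0.06
gripper_force: 0.0
```

Run:
```python
from h import *
d=get('wrist'); save('w2.png',d['img'])
for r in rects(d,'blue',0.01,300,ztop=0.003): print(*r)
```

```text
[322.6067 234.828 ] [ 0.5798 -0.0004] [39.20680236816406, 121.39834594726562] -10.9801025390625 0.02953923590188107 18237
```

View pics/w2.png

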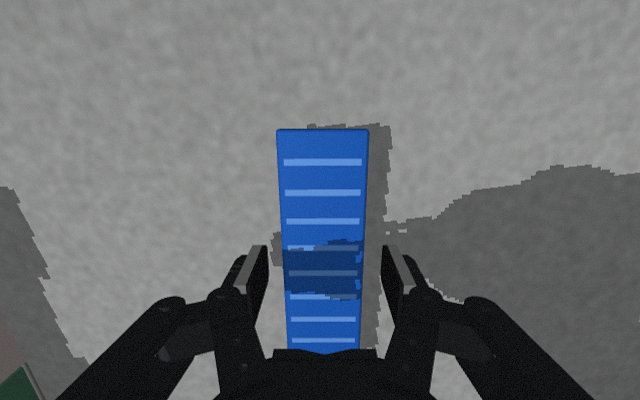

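The sheet is centred between the fingers, with its top edge at row 130 and the pads at (258,280) and (394,280). Now I'll close and lift.

Call:
{"op": "drive_tool", "data": {
  "series": [
    [[0, 0, 0], 0, 0.03],
    [[0, 0, 0], 0, 0.03],
    [[0, 0, 0], 0, 0.03],
    [[0, 0, 0], 0, 0.03],
    [[0, 0, 0], 0, 0.03],
    [[0, 0, 0], 0, 0.03],
    [[0, 0, -0.003], 0, 0.03],
    [[0, 0, -0.01], 0, 0.03],
    [[0, 0, -0.03], 0, 0.03],
    [[0, 0, -0.06], 0, 0.03],
    [[0, 0, -0.1], 0, 0.03],
    [[0, 0, -0.1], 0, 0.03],
    [[0, 0, -0.1], 0, 0.03]
  ],
  "newtons": 25
}}

```text
time_s: 4.55
position: [0.5716, 0.0006, 0.1127]
tool_rot: [[0.982, -0.19, 0.002], [-0.19, -0.982, -0.0], [0.002, 0.0, -1.0]]
ft_force: [0.2, 0.6, -0.5]
grip_width: 0.0394
gripper_force: 25.4
```

```bash
cat >> h.py <<'E'
def plane(d,k):
    P=cloud(d)[k]; c=P.mean(0); n=np.linalg.svd((P-c)[::5],full_matrices=False)[2][2]; n*=np.sign(n[2]); return c,n,np.degrees(np.arccos(n[2]))
def mask(d,kind):
    hsv=cv2.cvtColor(d['img'],cv2.COLOR_RGB2HSV).astype(int); H,S,V=[hsv[...,i] for i in range(3)]
    m={'blue':(H>100)&(H<130)&(S>120),'tan':(H>5)&(H<28)&(S>60)&(V>60),'green':(H>60)&(H<95)&(S>70)}[kind]
    n,l,st,c=cv2.connectedComponentsWithStats(m.astype(np.uint8)); return l==1+np.argmax(st[1:,4])
def edges(d,k,z):
    q=np.array([onz(d,u,v,z)[:2] for v,u in np.argwhere(k)],np.float32)*1000
    r=cv2.minAreaRect(q); return r
E
python3 - <<'E'
from h import *
d=get('wrist'); k=mask(d,'blue'); c,n,t=plane(d,k); print('plane',c,n,t, edges(d,k,c[2]))
b=np.argwhere(k); print(b.min(0),b.max(0)); 
P=onz(d,*b[b[:,0]==b[:,0].min()].mean(0)[::-1],c[2]); s=env.observe(); R=s['tool_rot']; print('far end in tool x',(P-s['position'])@np.array(R)[:,0], s['position'],s['grip_width'],s['gripper_force'],s['ft_force'])
q=[onz(d,u,v,c[2]) for v,u in b if 150<v<240]; q=(np.array(q)-s['position'])@np.array(R); print('tool y range',q[:,1].min(),q[:,1].max(), np.degrees(np.arctan2(R[1][0],R[0][0])))
for n2 in ('scene',):
    d=get(n2); print([r for r in rects(d,'blue',0.03,100)])
E
```

```text
plane [ 0.5885 -0.0027  0.1293] [-0.0196  0.0284  0.9994] 1.9797265293342114 ((579.46044921875, -1.0179176330566406), (40.0781135559082, 121.65811157226562), 78.93382263183594)
[128 278] [354 370]
far end in tool x 0.06933340653934875 [0.5711 0.0007 0.1116] 0.03923271242207988 25.376024544239044 [ 0.2075  1.3441 -0.1823]
tool y range -0.019508658187846573 0.01961425733451124 -10.978683358132303
[(array([313.7867, 223.4063]), array([ 0.5859, -0.0061]), [40.74674987792969, 118.54012298583984], -12.441177368164062, np.float64(0.1290093949256955), 327)]
```

Call:
{"op": "drive_tool", "data": {
  "series": [
    [[0.004, 0.03, 0], -2, 0.03],
    [[0.0085, 0.075, 0], -5, 0.03],
    [[0.0085, 0.12, 0], -9, 0.03],
    [[0.0085, 0.165, 0], -11.9, 0.03],
    [[0.0085, 0.205, 0], -11.9, 0.03],
    [[0.0085, 0.23, 0], -11.9, 0.03],
    [[0.0085, 0.2367, 0], -11.9, 0.03],
    [[0.0085, 0.2367, 0.02], -11.9, 0.03],
    [[0.0085, 0.2367, 0.045], -11.9, 0.03],
    [[0.0085, 0.2367, 0.065], -11.9, 0.03],
    [[0.0085, 0.2367, 0.075], -11.9, 0.03],
    [[0.0085, 0.2367, 0.082], -11.9, 0.03],
    [[0.0085, 0.2367, 0.086], -11.9, 0.03],
    [[0.0085, 0.2367, 0.088], -11.9, 0.03],
    [[0.0085, 0.2367, 0.089], -11.9, 0.03],
    [[0.0085, 0.2367, 0.089], -11.9, 0.03],
    [[0.0085, 0.2367, 0.089], -11.9, 0.03]
  ]
}}

```text
time_s: 6.35
position: [0.5351, -0.2335, 0.0237]
tool_rot: [[1.0, 0.016, 0.001], [0.016, -1.0, -0.001], [0.001, 0.001, -1.0]]
ft_force: [-0.2, 1.1, 3.1]
grip_width: 0.0389
gripper_force: 25.8
```

Run:
```python
from h import *
d=get('wrist'); k=mask(d,'blue'); print(plane(d,k), edges(d,k,.040))
s=env.observe(); print(s['position'],s['tool_rot'],s['ft_force'],s['grip_width'])
```

```text
(array([ 0.5523, -0.233 ,  0.0404]), array([-0.0299, -0.0017,  0.9996]), np.float64(1.7150312143071926)) ((542.9339599609375, -233.20327758789062), (122.16667175292969, 40.09906005859375), 0.34134411811828613)
[ 0.5351 -0.2335  0.0237] [[ 0.9999  0.016   0.001 ]
 [ 0.016  -0.9999 -0.0005]
 [ 0.001   0.0005 -1.    ]] [-0.7719  0.3834  4.1729] 0.03917413987284765
```

Call:
{"op": "drive_tool", "data": {
  "series": [
    [[0, 0, 0], 0, 0.06],
    [[0, 0, 0], 0, 0.065],
    [[0, 0, 0], 0, 0.065],
    [[0, 0, 0], 0, 0.065],
    [[0, 0, -0.01], 0, 0.065],
    [[0, 0, -0.04], 0, 0.085],
    [[0, -0.04, -0.09], 0, 0.085],
    [[0, -0.08, -0.14], 0, 0.085],
    [[0, -0.1, -0.18], 0, 0.085],
    [[0, -0.1, -0.2], 0, 0.085],
    [[0, -0.1, -0.2], 0, 0.085],
    [[0, -0.1, -0.2], 0, 0.085]
  ]
}}

```text
time_s: 7.6
position: [0.5332, -0.1332, 0.2241]
tool_rot: [[1.0, 0.017, 0.002], [0.017, -1.0, -0.001], [0.002, 0.001, -1.0]]
ft_force: [-0.4, -0.8, -0.4]
grip_width: 0.085
gripper_force: 0.0
```

Run:
```python
from h import *
d=get('wrist'); save('w3.png',d['img']); zz=cloud(d)[...,2]
k=mask(d,'blue'); print('sheet',plane(d,k), edges(d,k,.040))
hsv=cv2.cvtColor(d['img'],cv2.COLOR_RGB2HSV).astype(int)
m=(hsv[...,0]>5)&(hsv[...,0]<28)&(hsv[...,1]>60)&(hsv[...,2]>50)&(zz<.1)
n,l,st,c=cv2.connectedComponentsWithStats(m.astype(np.uint8))
for i in range(1,n):
    if st[i,4]>300: 
        kk=l==i; zt=np.percentile(zz[kk],[10,50,90]); print(c[i],st[i],zt,edges(d,kk,.018), edges(d,kk,.016), edges(d,kk&(zz>.0215),.024) if (kk&(zz>.0215)).sum()>50 else '')
for r in rects(d,'green',.01,300): print(*r)
s=env.observe(); print(s['position'],s['tool_rot'])
```

```text
sheet (array([ 0.5389, -0.2321,  0.0415]), array([ 0.006 , -0.8788,  0.4772]), np.float64(61.49718378379536)) ((533.978271484375, -232.56796264648438), (137.31222534179688, 39.6501579284668), 0.8053604960441589)
[211.4528 129.5779] [ 192   70   42  122 3845] [0.017  0.0231 0.0245] ((569.80224609375, -1.2254257202148438), (38.01650619506836, 135.49288940429688), 79.12349700927734) ((569.543212890625, -0.4772071838378906), (38.234619140625, 136.2701873779297), 79.12350463867188) ((569.697509765625, -0.9414939880371094), (30.713417053222656, 126.22014617919922), 79.08816528320312)
[402.9907 153.9435] [ 367   84   85  154 6589] [0.0149 0.016  0.0192] ((534.4572143554688, -231.80136108398438), (187.42897033691406, 85.68400573730469), 0.7227964401245117) ((533.9953002929688, -232.37596130371094), (188.50428771972656, 86.17558288574219), 0.7227922677993774) ((529.262939453125, -234.90084838867188), (145.3990936279297, 48.23961639404297), 0.8418449759483337)
[17.2978 87.7223] [0.6181 0.1895] [9.784784317016602, 54.300804138183594] -9.231437683105469 0.051085952211898975 350
[ 23.9945 190.0641] [0.5224 0.2027] [27.596817016601562, 95.80017852783203] -18.44391632080078 0.058176223948611556 1131
[ 0.5329 -0.1334  0.2228] [[ 0.9999  0.0161 -0.0005]
 [ 0.0161 -0.9999  0.0001]
 [-0.0005 -0.0001 -1.    ]]
```

View pics/w3.png

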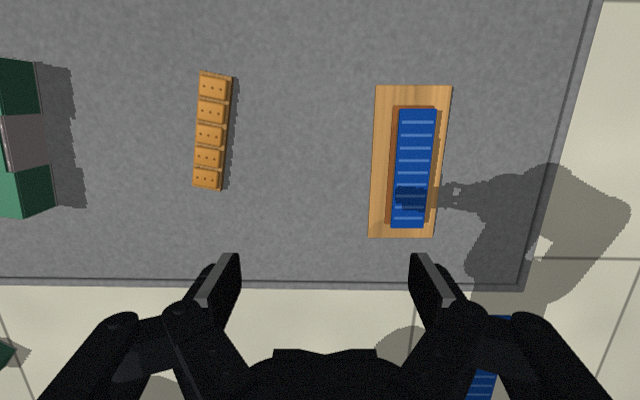

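The sheet at (414,168) lies centred on the keeper to under 1 mm, and the bare spare rusks are at (211,130). Next I'll pick up the spare tray.

Call:
{"op": "drive_tool", "data": {
  "series": [
    [[0.015, -0.04, 0.03], 3, 0.085],
    [[0.0388, -0.09, 0.06], 8, 0.065],
    [[0.0388, -0.1319, 0.09], 11.8, 0.065],
    [[0.0388, -0.1319, 0.1], 11.8, 0.065],
    [[0.0388, -0.1319, 0.13], 11.8, 0.06],
    [[0.0388, -0.1319, 0.16], 11.8, 0.06],
    [[0.0388, -0.1319, 0.185], 11.8, 0.06],
    [[0.0388, -0.1319, 0.202], 11.8, 0.06],
    [[0.0388, -0.1319, 0.21], 11.8, 0.06],
    [[0.0388, -0.1319, 0.2135], 11.8, 0.06],
    [[0.0388, -0.1319, 0.2135], 11.8, 0.06],
    [[0.0388, -0.1319, 0.2135], 11.8, 0.025],
    [[0.0388, -0.1319, 0.2135], 11.8, 0.025],
    [[0.0388, -0.1319, 0.2135], 11.8, 0.025],
    [[0.0388, -0.1319, 0.2135], 11.8, 0.025],
    [[0.0388, -0.1319, 0.2135], 11.8, 0.025],
    [[0.0388, -0.1319, 0.2135], 11.8, 0.025]
  ],
  "newtons": 25
}}

```text
time_s: 9.35
position: [0.5703, -0.001, 0.0104]
tool_rot: [[0.982, -0.189, 0.002], [-0.189, -0.982, -0.0], [0.002, 0.0, -1.0]]
ft_force: [-1.5, -0.3, 6.9]
grip_width: 0.0352
gripper_force: 25.6
```

Call:
{"op": "drive_tool", "data": {
  "series": [
    [[0, 0, -0.004], 0, 0.025],
    [[0, 0, -0.012], 0, 0.025],
    [[0, 0, -0.03], 0, 0.025],
    [[0, 0, -0.06], 0, 0.025],
    [[0, 0, -0.09], 0, 0.025],
    [[0, 0, -0.1], 0, 0.025],
    [[0, 0, -0.1], 0, 0.025],
    [[0, 0, -0.1], 0, 0.025]
  ]
}}

```text
time_s: 10.15
position: [0.5692, -0.0008, 0.1084]
tool_rot: [[0.982, -0.189, -0.002], [-0.189, -0.982, 0.0], [-0.002, -0.0, -1.0]]
ft_force: [0.3, -0.6, -2.5]
grip_width: 0.0353
gripper_force: 25.4
```

Run:
```python
from h import *
d=get('wrist'); P=cloud(d); s=env.observe(); R=np.array(s['tool_rot']); p=np.array(s['position'])
print(p,np.degrees(np.arctan2(R[1,0],R[0,0])),s['grip_width'],s['gripper_force'],s['ft_force'])
hsv=cv2.cvtColor(d['img'],cv2.COLOR_RGB2HSV).astype(int)
m=(hsv[...,0]>5)&(hsv[...,0]<28)&(hsv[...,1]>60)&(hsv[...,2]>50)&(P[...,2]>.09)&(P[...,2]<.14)
z0=np.median(P[m][:,2]); m&=abs(P[...,2]-z0)<.004; c,n,t=plane(d,m); print(m.sum(),'top',c,n,t,edges(d,m,c[2]))
b=np.argwhere(m); q=(np.array([onz(d,u,v,c[2]) for v,u in b])-p)@R; print('tool x max',q[:,0].max(),'y',np.percentile(q[:,1],[1,99]))
```

```text
[ 0.5691 -0.0008  0.108 ] -10.8817522514678 0.03488327361598101 25.35311132669449 [-0.8476 -0.4375 -1.714 ]
11974 top [ 0.5805 -0.0031  0.1211] [ 0.0016 -0.0011  1.    ] 0.1117579674303751 ((574.107177734375, -1.2052230834960938), (33.1826171875, 123.89922332763672), 79.08051300048828)
tool x max 0.06690772754127744 y [-0.0146  0.015 ]
```

Call:
{"op": "drive_tool", "data": {
  "series": [
    [[0.004, 0.03, 0], -2, 0.025],
    [[0.0085, 0.075, 0], -5, 0.025],
    [[0.0085, 0.12, 0], -9, 0.025],
    [[0.0085, 0.165, 0], -11.7, 0.025],
    [[0.0085, 0.205, 0], -11.7, 0.025],
    [[0.0085, 0.23, 0], -11.7, 0.025],
    [[0.0085, 0.2346, 0], -11.7, 0.025],
    [[0.0085, 0.2346, 0.015], -11.7, 0.025],
    [[0.0085, 0.2346, 0.035], -11.7, 0.025],
    [[0.0085, 0.2346, 0.05], -11.7, 0.025],
    [[0.0085, 0.2346, 0.057], -11.7, 0.025],
    [[0.0085, 0.2346, 0.061], -11.7, 0.025],
    [[0.0085, 0.2346, 0.0635], -11.7, 0.025],
    [[0.0085, 0.2346, 0.065], -11.7, 0.025],
    [[0.0085, 0.2346, 0.065], -11.7, 0.025],
    [[0.0085, 0.2346, 0.065], -11.7, 0.025]
  ]
}}

```text
time_s: 11.8
position: [0.5341, -0.233, 0.0449]
tool_rot: [[1.0, 0.014, 0.001], [0.014, -1.0, -0.0], [0.001, 0.0, -1.0]]
ft_force: [-0.2, 0.9, -1.3]
grip_width: 0.035
gripper_force: 25.4
```

Call:
{"op": "drive_tool", "data": {
  "series": [
    [[0, 0, 0.001], 0, 0.025],
    [[0, 0, 0.002], 0, 0.025],
    [[0, 0, 0.002], 0, 0.025]
  ]
}}

```text
time_s: 12.1
position: [0.534, -0.2329, 0.0425]
tool_rot: [[1.0, 0.014, 0.0], [0.014, -1.0, -0.0], [0.0, 0.0, -1.0]]
ft_force: [-0.0, -0.3, -1.7]
grip_width: 0.035
gripper_force: 25.5
```

Call:
{"op": "drive_tool", "data": {
  "series": [
    [[0, 0, 0.0007], 0, 0.025],
    [[0, 0, 0.0007], 0, 0.025]
  ]
}}

```text
time_s: 12.3
position: [0.534, -0.2329, 0.0425]
tool_rot: [[1.0, 0.014, 0.0], [0.014, -1.0, -0.0], [0.0, 0.0, -1.0]]
ft_force: [-2.0, 0.5, 4.6]
grip_width: 0.0353
gripper_force: 26.1
```

Call:
{"op": "drive_tool", "data": {
  "series": [
    [[0, 0, 0], 0, 0.06],
    [[0, 0, 0], 0, 0.065],
    [[0, 0, 0], 0, 0.065],
    [[0, 0, 0], 0, 0.065],
    [[0, 0, -0.01], 0, 0.065],
    [[0, 0, -0.04], 0, 0.085],
    [[0, -0.04, -0.09], 0, 0.085],
    [[0, -0.08, -0.14], 0, 0.085],
    [[0, -0.1, -0.18], 0, 0.085],
    [[0, -0.1, -0.19], 0, 0.085],
    [[0, -0.1, -0.19], 0, 0.085],
    [[0, -0.1, -0.19], 0, 0.085]
  ]
}}

```text
time_s: 13.5
position: [0.5324, -0.1327, 0.2325]
tool_rot: [[1.0, 0.015, 0.001], [0.015, -1.0, -0.001], [0.001, 0.001, -1.0]]
ft_force: [-1.1, 0.0, -0.6]
grip_width: 0.085
gripper_force: 0.0
```

Run:
```python
from h import *
d=get('wrist'); save('w4.png',cv2.resize(d['img'][60:260,340:500],None,fx=3,fy=3)); P=cloud(d); zz=P[...,2]
hsv=cv2.cvtColor(d['img'],cv2.COLOR_RGB2HSV).astype(int)
m=(hsv[...,0]>5)&(hsv[...,0]<28)&(hsv[...,1]>60)&(hsv[...,2]>50)
k=m&(zz>.052)&(zz<.06); k[:,:300]=0; k[260:]=0
print('layer top',plane(d,k)); print(edges(d,k,.056))
k=m&(zz<.06)&(zz>0.01); k[:,:300]=0; k[260:]=0; n,l,st,c=cv2.connectedComponentsWithStats(k.astype(np.uint8)); k=l==1+np.argmax(st[1:,4]); print('board',edges(d,k,.016))
b=mask(d,'blue')&(zz>.03); print('blue',b.sum(),edges(d,b,.040) if b.sum()>20 else '')
s=env.observe(); print(s['position'],s['tool_rot'])
```

```text
layer top (array([ 0.5369, -0.2322,  0.0555]), array([-0.0005,  0.0184,  0.9998]), np.float64(1.056331907766751))
((533.0789794921875, -232.0505828857422), (125.47574615478516, 31.054508209228516), 0.7347870469093323)
board ((533.9241943359375, -232.48419189453125), (187.04063415527344, 85.97631072998047), 0.7378125786781311)
blue 50 ((198.4626922607422, -372.8625183105469), (31.05681610107422, 64.35176086425781), 85.05265045166016)
[ 0.5322 -0.133   0.2314] [[ 0.9999  0.0142 -0.0009]
 [ 0.0142 -0.9999  0.0003]
 [-0.0009 -0.0004 -1.    ]]
```

View pics/w4.png

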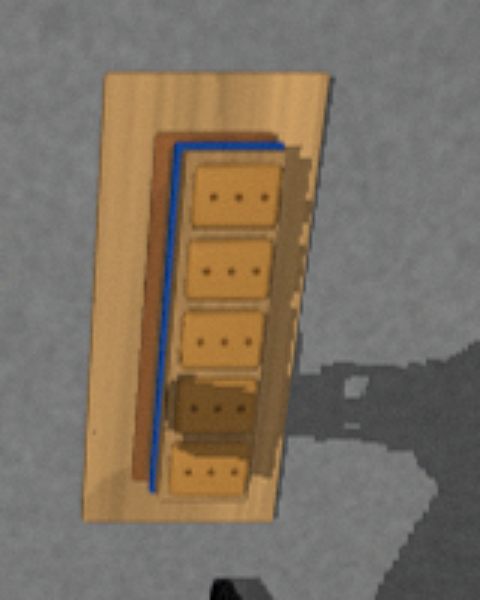

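The stack on the keeper is square: the tray is within 1 mm, and the blue edge shows evenly at its left and far sides. Next, the lids.

Call:
{"op": "drive_tool", "data": {
  "series": [
    [[0.01, -0.03, -0.01], 1, 0.085],
    [[0.02, -0.08, -0.03], 3, 0.085],
    [[0.03, -0.13, -0.03], 5, 0.085],
    [[0.041, -0.18, -0.03], 7.8, 0.085],
    [[0.041, -0.23, -0.03], 7.8, 0.085],
    [[0.041, -0.28, -0.03], 7.8, 0.085],
    [[0.041, -0.315, -0.03], 7.8, 0.085],
    [[0.041, -0.3295, -0.03], 7.8, 0.085],
    [[0.041, -0.3295, -0.03], 7.8, 0.085],
    [[0.041, -0.3295, -0.03], 7.8, 0.085]
  ]
}}

```text
time_s: 14.55
position: [0.569, 0.1959, 0.2609]
tool_rot: [[0.992, -0.122, -0.002], [-0.122, -0.992, -0.001], [-0.001, 0.001, -1.0]]
ft_force: [-0.6, 0.2, -0.3]
grip_width: 0.085
gripper_force: 0.0
```

Run:
```python
from h import *
d=get('wrist'); save('w5.png',d['img']); P=cloud(d); zz=P[...,2]
hsv=cv2.cvtColor(d['img'],cv2.COLOR_RGB2HSV).astype(int)
g=(hsv[...,0]>60)&(hsv[...,0]<95)&(hsv[...,1]>70)
k=g&(abs(zz-.058)<.004); print('lid top',k.sum(),np.median(zz[k]),edges(d,k,.058))
w=(hsv[...,0]>3)&(hsv[...,0]<28)&(hsv[...,1]>60)&(abs(zz-.078)<.004); n,l,st,c=cv2.connectedComponentsWithStats(w.astype(np.uint8)); k=l==1+np.argmax(st[1:,4]); print('grip',k.sum(),np.median(zz[k]),edges(d,k,.078))
wh=(hsv[...,1]<40)&(zz>.05)&(zz<.065); k=wh&(abs(P[...,0]-.57)<.1)&(abs(P[...,1]-.227)<.05);print('white top',k.sum(),np.median(zz[k]), np.argwhere(k).mean(0), edges(d,k,.055) if k.sum()>20 else '')
s=env.observe(); print(s['position'],s['tool_rot'])
```

```text
lid top 10768 0.05854939003845877 ((569.4262084960938, 394.9068603515625), (410.0168762207031, 172.15638732910156), 88.44041442871094)
grip 596 0.07748297001010035 ((565.9503784179688, 230.21466064453125), (13.889337539672852, 57.71954345703125), 82.97742462158203)
white top 280 0.05506890488417406 [168.1214 294.9464] ((557.51806640625, 231.3843994140625), (67.32499694824219, 157.59652709960938), 82.85914611816406)
[0.5691 0.1955 0.2612] [[ 0.9924 -0.1233 -0.0012]
 [-0.1233 -0.9924 -0.0006]
 [-0.0011  0.0007 -1.    ]]
```

View pics/w5.png

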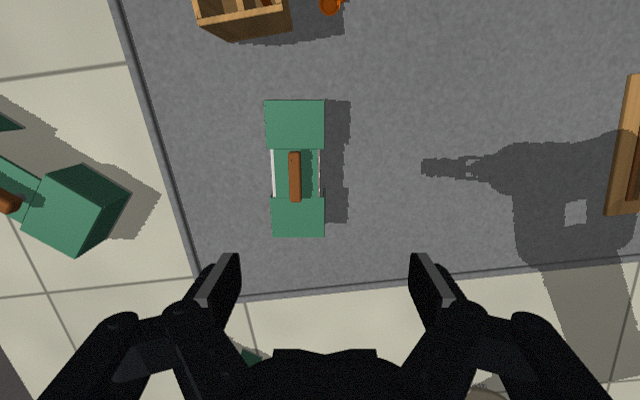

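The lid is at (298,168) with its grip at (295,177), and white strips show at columns 273 and 320. The gripper passes clear of the caddy. I'll refine the lid and white-edge centres.

Run:
```python
from h import *
d=get('wrist'); P=cloud(d); zz=P[...,2]
hsv=cv2.cvtColor(d['img'],cv2.COLOR_RGB2HSV).astype(int)
a=np.radians(-7.0); R=np.array([[np.cos(a),-np.sin(a)],[np.sin(a),np.cos(a)]]); c0=np.array([.566,.2302])
def loc(k,z): return (np.array([onz(d,u,v,z)[:2] for v,u in np.argwhere(k)])-c0)@R*1000
box=np.zeros(zz.shape,bool); box[90:245,255:335]=1
g=box&(hsv[...,0]>60)&(hsv[...,0]<95)&(hsv[...,1]>70)&(abs(zz-.058)<.004)
q=loc(g,.058); print('outer top u',np.percentile(q[:,0],[.3,99.7]),'v',np.percentile(q[:,1],[.3,99.7]),edges(d,g,.058))
w=box&(hsv[...,1]<50)&(hsv[...,2]>140); q=loc(w&(abs(zz-.055)<.004),.055)
for sgn in(1,-1):
    e=q[q[:,1]*sgn>0]; print('white',sgn,len(e),np.percentile(e[:,1],[2,50,98]),np.percentile(e[:,0],[2,98]))
```

```text
outer top u [-84.284   82.4857] v [-32.9319  33.6893] ((565.19873046875, 231.0104217529297), (66.880126953125, 166.71969604492188), 82.80171203613281)
white 1 155 [26.7743 28.6545 30.4863] [-30.3898  27.1995]
white -1 19 [-27.7957 -27.5875 -26.3399] [-26.1587  19.4075]
```

Call:
{"op": "drive_tool", "data": {
  "series": [
    [[-0.004, -0.02, 0.02], 0, 0.085],
    [[-0.008, -0.0348, 0.06], 0, 0.085],
    [[-0.008, -0.0348, 0.1], 0, 0.085],
    [[-0.008, -0.0348, 0.135], 0, 0.085],
    [[-0.008, -0.0348, 0.165], 0, 0.085],
    [[-0.008, -0.0348, 0.195], 0, 0.085],
    [[-0.008, -0.0348, 0.22], 0, 0.085],
    [[-0.008, -0.0348, 0.235], 0, 0.085],
    [[-0.008, -0.0348, 0.239], 0, 0.085],
    [[-0.008, -0.0348, 0.239], 0, 0.085],
    [[-0.008, -0.0348, 0.239], 0, 0.07],
    [[-0.008, -0.0348, 0.239], 0, 0.065],
    [[-0.008, -0.0348, 0.239], 0, 0.05],
    [[-0.008, -0.0348, 0.239], 0, 0.05],
    [[-0.008, -0.0348, 0.239], 0, 0.05],
    [[-0.008, -0.0348, 0.239], 0, 0.05]
  ],
  "newtons": 40
}}

```text
time_s: 16.25
position: [0.5656, 0.2326, 0.024]
tool_rot: [[0.993, -0.121, 0.002], [-0.121, -0.993, 0.0], [0.002, -0.0, -1.0]]
ft_force: [-1.8, -1.0, 6.3]
grip_width: 0.0584
gripper_force: 44.7
```

Run:
```python
from h import *
d=get('wrist'); s=env.observe(); w=d['img']; e=get('scene')['img'][150:280,290:450]
save('w6.png',np.hstack([w[100:400,80:560],cv2.resize(e,(320,260)).copy()[:,:].repeat(1,0) if 0 else np.vstack([cv2.resize(e,(320,260)),np.zeros((40,320,3),np.uint8)])])); print(s['position'],s['ft_force'],s['grip_width'],s['gripper_force'],s['time_s'])
```

```text
[0.5656 0.2326 0.024 ] [-1.2172 -1.9829  5.8137] 0.05867525131205922 44.702788442373276 16.3
```

View pics/w6.png

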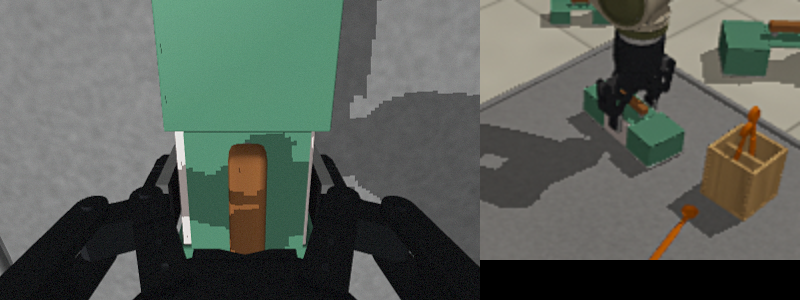

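The pads rest on the white inner walls in the scoops and the opening reads 58.7 mm, which matches the 59 mm width. I'll lift gently.

Call:
{"op": "drive_tool", "data": {
  "series": [
    [[0, 0, -0.002], 0, 0.05],
    [[0, 0, -0.006], 0, 0.05],
    [[0, 0, -0.015], 0, 0.05],
    [[0, 0, -0.03], 0, 0.05],
    [[0, 0, -0.05], 0, 0.05],
    [[0, 0, -0.075], 0, 0.05],
    [[0, 0, -0.095], 0, 0.05],
    [[0, 0, -0.105], 0, 0.05],
    [[0, 0, -0.11], 0, 0.05],
    [[0, 0, -0.11], 0, 0.05],
    [[0, 0, -0.11], 0, 0.05]
  ]
}}

```text
time_s: 17.45
position: [0.5647, 0.2326, 0.1319]
tool_rot: [[0.993, -0.121, -0.002], [-0.121, -0.993, -0.0], [-0.002, 0.001, -1.0]]
ft_force: [0.1, -0.1, -3.0]
grip_width: 0.0586
gripper_force: 43.8
```

Run:
```python
from h import *
d=get('wrist'); P=cloud(d); zz=P[...,2]; s=env.observe(); R=np.array(s['tool_rot']); p=np.array(s['position'])
print(p,np.degrees(np.arctan2(R[1,0],R[0,0])),s['ft_force'],s['grip_width'],s['gripper_force'])
hsv=cv2.cvtColor(d['img'],cv2.COLOR_RGB2HSV).astype(int)
k=mask(d,'green'); z0=np.percentile(zz[k],70); k&=abs(zz-z0)<.01; print(z0,plane(d,k))
q=(np.array([onz(d,u,v,np.median(zz[k])) for v,u in np.argwhere(k)])-p)@R
far=q[q[:,0]>.04]; print('outer far end',q[:,0].max(),'y',np.percentile(far[:,1],[.5,99.5]))
w=(hsv[...,1]<50)&(hsv[...,2]>140)&(abs(zz-z0+.003)<.006); q=(np.array([onz(d,u,v,z0-.003) for v,u in np.argwhere(w)])-p)@R; print('white',len(q),np.percentile(q,[1,50,99],axis=0))
d=get('scene'); P=cloud(d); m=mask(d,'green')
for r in rects(d,'green',.05,200,ztop=.01): print(*r)
```

```text
[0.5647 0.2326 0.1318] -6.9792129952773525 [-0.0666 -0.925  -2.3668] 0.05823480574007568 43.79897430539131
0.1657899735792202 (array([0.6071, 0.2264, 0.1655]), array([0.003 , 0.0014, 1.    ]), np.float64(0.1865110199398605))
outer far end 0.08389521804386511 y [-0.0321  0.0343]
white 1062 [[-0.0302 -0.029  -0.0311]
 [ 0.0031 -0.0269 -0.0311]
 [ 0.028   0.0288 -0.031 ]]
[348.325   23.0111] [-0.8455  1.4651] [28.272165298461914, 418.82073974609375] -39.42611312866211 0.2175230411312935 23
[362.7665  22.3268] [-0.67    1.4383] [18.71479034423828, 81.3626708984375] -45.04176330566406 0.2537634479190038 12
[444.5077 169.453 ] [0.6068 0.575 ] [105.18653869628906, 228.14425659179688] 45.91828536987305 0.06313660132516821 802
[378.8804 189.3131] [0.6059 0.2175] [74.05358123779297, 110.06500244140625] -6.0555419921875 0.166360012553542 411
```

Call:
{"op": "drive_tool", "data": {
  "series": [
    [[0.002, 0.015, 0], 0, 0.05],
    [[0.004, 0.045, 0], -1, 0.05],
    [[0.007, 0.085, 0], -2, 0.05],
    [[0.01, 0.125, 0], -3, 0.05],
    [[0.013, 0.165, 0], -4, 0.05],
    [[0.016, 0.205, 0], -5, 0.05],
    [[0.018, 0.245, 0], -6, 0.05],
    [[0.02, 0.285, 0], -7, 0.05],
    [[0.022, 0.325, 0], -7.72, 0.05],
    [[0.024, 0.365, 0], -7.72, 0.05],
    [[0.0255, 0.4, 0], -7.72, 0.05],
    [[0.0265, 0.43, 0], -7.72, 0.05],
    [[0.027, 0.45, 0], -7.72, 0.05],
    [[0.027, 0.46, 0], -7.72, 0.05],
    [[0.027, 0.4654, 0.01], -7.72, 0.05],
    [[0.027, 0.4654, 0.02], -7.72, 0.05],
    [[0.027, 0.4654, 0.02], -7.72, 0.05],
    [[0.027, 0.4654, 0.02], -7.72, 0.05]
  ]
}}

```text
time_s: 19.35
position: [0.5353, -0.2316, 0.1123]
tool_rot: [[1.0, 0.014, -0.001], [0.014, -1.0, 0.001], [-0.001, -0.001, -1.0]]
ft_force: [0.4, -0.2, -2.8]
grip_width: 0.0587
gripper_force: 43.8
```

Run:
```python
from h import *
s=env.observe(); R=np.array(s['tool_rot']); p=np.array(s['position'])
print(p,np.degrees(np.arctan2(R[1,0],R[0,0])),s['ft_force'],s['grip_width'])
d=get('wrist'); save('w7.png',d['img']); zz=cloud(d)[...,2]; k=mask(d,'green'); print(plane(d,k&(abs(zz-np.median(zz[k]))<.006)))
```

```text
[ 0.5353 -0.2316  0.1123] 0.8067148988073647 [ 0.447  -0.2431 -2.8147] 0.05874547180959282
(array([ 0.578 , -0.2303,  0.146 ]), array([0.0023, 0.0001, 1.    ]), np.float64(0.12965760478718938))
```

View pics/w7.png

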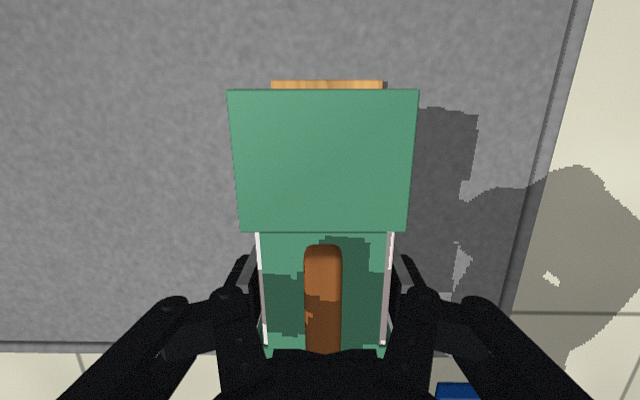

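The board shows centred under the lids: its far edge spans columns 271-383 against 228-418 for the lid. I'll lower gently.

Call:
{"op": "drive_tool", "data": {
  "series": [
    [[0, 0.001, 0.006], 0, 0.05],
    [[0, 0.001, 0.018], 0, 0.05],
    [[0, 0.001, 0.032], 0, 0.05],
    [[0, 0.001, 0.045], 0, 0.05],
    [[0, 0.001, 0.055], 0, 0.05],
    [[0, 0.001, 0.062], 0, 0.05],
    [[0, 0.001, 0.067], 0, 0.05],
    [[0, 0.001, 0.071], 0, 0.05],
    [[0, 0.001, 0.074], 0, 0.05],
    [[0, 0.001, 0.076], 0, 0.05],
    [[0, 0.001, 0.0775], 0, 0.05],
    [[0, 0.001, 0.0785], 0, 0.05],
    [[0, 0.001, 0.0785], 0, 0.05],
    [[0, 0.001, 0.0785], 0, 0.05]
  ]
}}

```text
time_s: 20.8
position: [0.5354, -0.2336, 0.0344]
tool_rot: [[1.0, 0.013, 0.0], [0.013, -1.0, -0.0], [0.0, 0.0, -1.0]]
ft_force: [0.5, -0.1, -3.6]
grip_width: 0.0586
gripper_force: 43.9
```

Call:
{"op": "drive_tool", "data": {
  "series": [
    [[0, 0, 0.001], 0, 0.05],
    [[0, 0, 0.002], 0, 0.05],
    [[0, 0, 0.002], 0, 0.05],
    [[0, 0, 0.002], 0, 0.05]
  ]
}}

```text
time_s: 21.2
position: [0.5354, -0.2336, 0.0323]
tool_rot: [[1.0, 0.013, -0.0], [0.013, -1.0, 0.0], [-0.0, -0.0, -1.0]]
ft_force: [-0.7, -0.6, -3.1]
grip_width: 0.0579
gripper_force: 43.9
```

Call:
{"op": "drive_tool", "data": {
  "series": [
    [[0, 0, 0.0005], 0, 0.05],
    [[0, 0, 0.001], 0, 0.05],
    [[0, 0, 0.001], 0, 0.05]
  ]
}}

```text
time_s: 21.5
position: [0.5354, -0.2336, 0.032]
tool_rot: [[1.0, 0.013, 0.0], [0.013, -1.0, -0.0], [0.0, 0.0, -1.0]]
ft_force: [-2.0, 0.9, 5.5]
grip_width: 0.0581
gripper_force: 44.8
```

Seated: the contact force is about 5.5 N, and the height matches. Release and rise.

Call:
{"op": "drive_tool", "data": {
  "series": [
    [[0, 0, 0], 0, 0.07],
    [[0, 0, 0], 0, 0.085],
    [[0, 0, 0], 0, 0.085],
    [[0, 0, 0], 0, 0.085],
    [[0, 0, 0], 0, 0.085],
    [[0, 0, -0.01], 0, 0.085],
    [[0, 0, -0.04], 0, 0.085],
    [[0, 0, -0.08], 0, 0.085],
    [[0, 0, -0.12], 0, 0.085],
    [[-0.02, 0, -0.15], 0, 0.085],
    [[-0.04, 0, -0.16], 0, 0.085],
    [[-0.04, 0, -0.16], 0, 0.085],
    [[-0.04, 0, -0.16], 0, 0.085]
  ]
}}

```text
time_s: 22.8
position: [0.4955, -0.2341, 0.1917]
tool_rot: [[1.0, 0.012, 0.001], [0.012, -1.0, -0.0], [0.001, 0.0, -1.0]]
ft_force: [0.1, 0.1, 0.2]
grip_width: 0.0852
gripper_force: 0.0
```

Run:
```python
from h import *
d=get('wrist'); save('w8.png',d['img']); zz=cloud(d)[...,2]
hsv=cv2.cvtColor(d['img'],cv2.COLOR_RGB2HSV).astype(int)
k=mask(d,'green')&(abs(zz-.066)<.004); print('lid',k.sum(),plane(d,k),edges(d,k,.066))
w=(hsv[...,0]>3)&(hsv[...,0]<28)&(hsv[...,1]>60)&(abs(zz-.086)<.005); n,l,st,c=cv2.connectedComponentsWithStats(w.astype(np.uint8)); k=l==1+np.argmax(st[1:,4]); print('grip',c[1+np.argmax(st[1:,4])],k.sum(),np.median(zz[k]),edges(d,k,.086))
m=mask(d,'tan')&(zz<.02); print('board',m.sum(),edges(d,m,.016))
wh=(hsv[...,1]<50)&(hsv[...,2]>130)&(zz>.055)&(zz<.068)&(abs(cloud(d)[...,1]+.2325)<.04); print('white',wh.sum(),np.median(zz[wh]),edges(d,wh,.063))
s=env.observe(); print(s['position'],s['tool_rot'],s['time_s'])
```

```text
lid 11657 (array([ 0.5445, -0.2329,  0.0659]), array([-0.0003,  0.0007,  1.    ]), np.float64(0.0437673789859468)) ((534.4373168945312, -232.97100830078125), (167.3603515625, 67.08709716796875), 0.6563217639923096)
grip [323.476 146.602] 1103 0.08557703417861728 ((535.205810546875, -232.90565490722656), (57.99746322631836, 13.041303634643555), 0.6149762868881226)
board 1582 ((534.130615234375, -233.3104705810547), (188.31704711914062, 85.61876678466797), 0.6557716131210327)
white 388 0.06289685673158488 ((534.1883544921875, -233.68289184570312), (59.30748748779297, 58.24477767944336), 0.6231536865234375)
[ 0.4956 -0.234   0.191 ] [[ 0.9999  0.0129 -0.0003]
 [ 0.0129 -0.9999  0.0004]
 [-0.0003 -0.0004 -1.    ]] 22.85
```

View pics/w8.png

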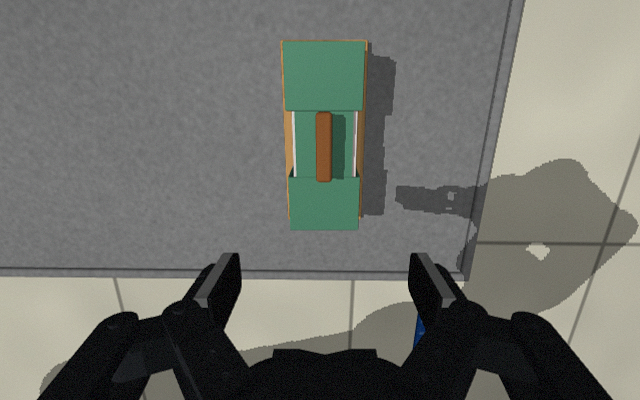

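The lids sit flat and centred on the board (323,135), with the top at 65.9 mm as expected, and the grip is at (323,147). Next I'll grip the wooden bar.

Call:
{"op": "drive_tool", "data": {
  "series": [
    [[0.02, 0, 0], 0, 0.06],
    [[0.0394, -0.0006, 0.01], 0, 0.045],
    [[0.0394, -0.0006, 0.03], 0, 0.045],
    [[0.0394, -0.0006, 0.06], 0, 0.045],
    [[0.0394, -0.0006, 0.085], 0, 0.045],
    [[0.0394, -0.0006, 0.105], 0, 0.045],
    [[0.0394, -0.0006, 0.115], 0, 0.045],
    [[0.0394, -0.0006, 0.12], 0, 0.045],
    [[0.0394, -0.0006, 0.121], 0, 0.045],
    [[0.0394, -0.0006, 0.121], 0, 0.045],
    [[0.0394, -0.0006, 0.121], 0, 0.025],
    [[0.0394, -0.0006, 0.121], 0, 0.018],
    [[0.0394, -0.0006, 0.121], 0, 0.005],
    [[0.0394, -0.0006, 0.121], 0, 0.005],
    [[0.0394, -0.0006, 0.121], 0, 0.005],
    [[0.0394, -0.0006, 0.121], 0, 0.005]
  ],
  "newtons": 40
}}

```text
time_s: 24.45
position: [0.535, -0.233, 0.071]
tool_rot: [[1.0, 0.013, 0.001], [0.013, -1.0, -0.001], [0.001, 0.001, -1.0]]
ft_force: [-0.8, 1.1, 6.2]
grip_width: 0.0129
gripper_force: 40.7
```

Call:
{"op": "drive_tool", "data": {
  "series": [
    [[0, 0, -0.002], 0, 0.005],
    [[0, 0, -0.005], 0, 0.005],
    [[0, 0, -0.009], 0, 0.005],
    [[0, 0, -0.014], 0, 0.005],
    [[0, 0, -0.02], 0, 0.005],
    [[0, 0, -0.027], 0, 0.005],
    [[0, 0, -0.035], 0, 0.005],
    [[0, 0, -0.045], 0, 0.005],
    [[0, 0, -0.058], 0, 0.005],
    [[0, 0, -0.075], 0, 0.005],
    [[0, 0, -0.095], 0, 0.005],
    [[0, 0, -0.115], 0, 0.005],
    [[0, 0, -0.132], 0, 0.005],
    [[0, 0, -0.145], 0, 0.005],
    [[0, 0, -0.15], 0, 0.005],
    [[0, 0, -0.15], 0, 0.005],
    [[0, 0, -0.15], 0, 0.005],
    [[0, 0, -0.15], 0, 0.005]
  ]
}}

```text
time_s: 26.25
position: [0.5345, -0.2328, 0.2196]
tool_rot: [[1.0, 0.013, -0.001], [0.013, -1.0, 0.001], [-0.001, -0.001, -1.0]]
ft_force: [0.2, 0.3, -1.6]
grip_width: 0.013
gripper_force: 39.8
```

Run:
```python
from h import *
s=env.observe(); print(s['position'],s['ft_force'],s['grip_width'],s['gripper_force'],s['time_s'])
d=get('scene'); save('s9.png',cv2.resize(d['img'][60:340,110:410],(800,600)[:1]*1+(600,) if 0 else (640,597))); P=cloud(d); zz=P[...,2]
k=mask(d,'green'); print(np.percentile(zz[k],[1,50,95]))
w=(abs(P[...,0]-.534)<.12)&(abs(P[...,1]+.2325)<.04)&(zz>.055)&(zz<.1); print('inner top',w.sum(),np.median(zz[w]),edges(d,w&(zz<.068),.063))
```

```text
[ 0.5345 -0.2328  0.2196] [ 0.1894  0.3367 -1.5798] 0.012971181969645161 39.79566693305969 26.25
[0.1729 0.2128 0.2156]
inner top 970 0.062208287832555234 ((541.8923950195312, -238.62051391601562), (166.98910522460938, 61.189029693603516), 0.9329928159713745)
```

View pics/s9.png

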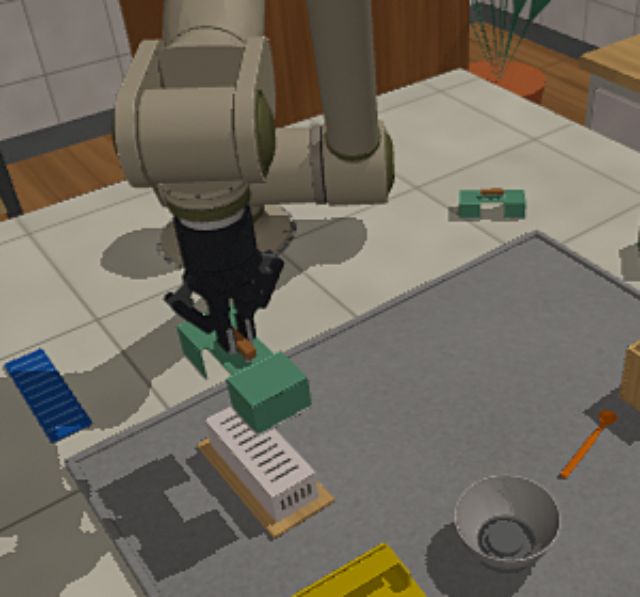

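The outer lid is held level about 150 mm up. The vented inner lid sits seated on the board at (262,465), with its top at 62 mm. Handing in.

```bash
python3 -c "
from rig import env
print(env.close_job())"
```

```text
the job is handed in; nothing more can be done
None
```

The job is handed in, with no verdict returned: sheet and spare tray squarely stacked, inner lid seated on the board, outer lid held level about 150 mm up at 26 s; I viewed 12 pictures, two over the 10 allowed.

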